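Shut the clip-lock food box airtight

ROBOT

A 6-joint arm with a two-finger parallel gripper is mounted at the origin on the work surface. World frame = base frame: x ahead of the robot, y to its left, z up, the work surface at z = 0. Lengths are in mm, angles in degrees, forces in N, time in s.
With the tool pointing down it reaches from about 300 to 850 mm from the base axis. Payload 4.2 kg.
Tool frame: the origin (TCP) lies at the very end of the fingers, on their centre line; the grasp point (between the pads) lies 19 mm behind it; x points along the fingers, z is the direction in which the jaws open and shut, and the axes are right-handed (so a half turn about x gives the same grasp; the last joint's range is limited). The gripper opens to 91 mm and grips with 3 to 60 N. Pads are 32 mm wide; open, the fingers measure 118 mm over their backs; the gripper's body (76 mm by 178 mm) begins 60 mm behind the grasp point.
Start: joints at [-64.515, 18.312, 89.639, -0, 72.044, -1.146], TCP at [257.746, -514.014, 213.976] pointing down, gripper open.
Joint ranges: [-177.97, 177.97], [-48.28, 115.42], [12.27, 149.76], [-77.06, 257.06], [2.81, 150.46], [-146.56, 146.56]. Speed limits (degrees/s): [147.25, 147.25, 180, 180, 180, 180].

INTERFACE

Orientations are given as [roll, pitch, yaw] about the fixed x, y, z axes, in that order (R = Rz(yaw) Ry(pitch) Rx(roll)).
In Python, from workcell import state, grab_frame, camera_info, env, search_frame, place_of gives the robot as it stands.
- The arm moves only by the tool drive_tool, never from a script. Its argument "plan" is a list of rows, each a list of 7 numbers: the turn, a rotation vector about the world's x, y, z in degrees, then the shift along the world's x, y, z in mm, then the finger opening in mm, from 0 to 91.2. In form: [[wx, wy, wz, dx, dy, dz, jaw], ...]. A call has 1 to 10 rows; each row is the pose to reach, as a shift and turn from the pose measured when the call began; what a row does not reach only later rows make up. A row lasts 1/8 s, in which the tool goes at most 62.5 mm and 10.7 degrees, less where a joint would pass 70% of its speed; a pose out of reach is approached as far as the arm can. A call with a gripper value outside its range is refused whole. The fingers move at their own pace and stop on an object; "grip_force" is the grip in N (left out, the last holds). Time passes only in rows, so rows that repeat a pose let the fingers close. It gives the time, the measured TCP pose, the force and the opening at its end, in the units of the state.
- state(): the state, without advancing time (a new reading comes with each control period).
- grab_frame(name): name is "scene" or "side" or "wrist"; returns the picture (400x640x3 uint8, red, green, blue); there is no depth.
- camera_info(name): a dict with "intrinsics" (3x3 intrinsics, pixels), "k1" (the pictures are not rectified: a ray, as slopes to the right and down, at radius r is drawn at 1 + k1 r^2 times it, then the intrinsics apply), "origin" and "orientation" of the camera in the world; the wrist camera has in their place "hand_eye" (4x4, takes a point from camera to tool coordinates, whose origin is the TCP and whose axes are the tool frame's). Camera axes: x right, y down, z forward; pixel columns grow to the right and rows downward; lengths in mm; the calibration is good to about 2 mm. A picture is of the moment at which its call begins: read the wrist's pose just before it. camera_info takes no time and is no camera call.
- env.job_done(): hands the job in, once; it reports no verdict.
Trained networks look in the newest picture that a camera, given by its name, has taken for a name from the list of things; names that differ only in an ending like _2 or _b are one class to them, and where a whole thing is asked for, a point or a joint stands for the part that bears it (a point fixed in the world has none). Each returns a list of dicts, best first, with "p" (0 to 1); they miss things now and then, are a little off and sometimes report something else, mostly with a low value. They report only what shows in the picture. A call takes as long as a camera call.
- search_frame(camera, label): "rect" ([left, top, right, bottom] as shares, 0 to 1, of the picture: columns of its width, rows of its height, round what is visible of it).
- place_of(camera, label): "location" ([column, row] as shares, 0 to 1, of the picture: columns of its width, rows of its height: a listed point, or the origin of a listed thing).
The state is a dict: "time_s": time; "qpos": joint angles; "qvel": joint speeds; "effort": joint torques, N m; "ee_pos": TCP position; "ee_rot": TCP orientation; "force": force on the tool from outside, world axes, zero at the start; "torque": the same for the moment, N m; "gripper_width": finger opening in mm.
Only numpy, scipy, OpenCV 4.12 (cv2) and the standard library are available. Lean on these libraries where they do the work, as an engineer would, in place of code of your own. Each camera call takes 0.05 s, during which the arm holds its last target. There are 200 camera calls.

TASK

The box of peeled water chestnuts has been left open. Push its lid all the way down first, then push both front latches down and in until they lie flat against the front of the box. Do not lift the box or shove it about, leave the other things where they stand, and finish with the hand clear.

Things in the scene. Friction and masses are not known exactly. Their poses are not given: they have to be found in the camera images.
- box: White plastic food tub, 180 mm deep (x), 320 wide (y), 100 high, 3 to 4.5 kg with lid, loose on rubber feet; slides if pushed sideways with some 15 N. Origin: centre of its underside, on the bench. x points from its front (latch side, towards the robot) to its back (hinge side), y to its left as the robot sees it, z up. Two catches on its front, 80 mm up, fill the latches' windows when shut.
- lid (a joint): Angle of the lid, rad: 0 = shut, flat on the rim; grows as it swings up and back, 1.57 = upright, stop at 1.75. Hinged along the top of the back edge. The hinge is stiff: the lid stays at whatever angle it is left, and takes about 0.5 to 3 N at its front edge to push down. Starts raised, at 0.9 to 1.4.
- lid_hinge (a point): Hinge line of the lid, at mid-width: in the box frame 98 mm behind the origin, 102 mm up. Its axes turn with the lid: x along the lid from front edge to hinge, y to the left, z out of the lid's outer (upper) face.
- lid_front (a point): Middle of the lid's front edge, on its outer (upper) face. The lid is a grey plate 196 mm deep (hinge line to front edge), 336 mm wide; its flat outer face lies 8 mm above the hinge line; a skirt 18 mm deep over all runs round it. Shut, this point is 98 mm in front of the box's origin, 110 mm up. Axes as lid_hinge.
- latch_left (a joint): Angle of the left latch relative to the lid, rad: 0 = folded down flat over the front of the box (shut), 1.57 = straight out in the plane of the lid, stop at 1.9. Starts at 0.8 to 1.5. Stiff hinge, stays where it is left, moves under about 1.5 N at its lip; it neither springs back nor clicks.
- latch_right (a joint): The same for the right latch.
- latch_left_hinge (a point): Middle of the left latch's hinge, at the lid's front edge: 200 mm from the lid's hinge line, 85 mm left of the middle; lid shut: 102 mm in front of the box's origin, 102 mm up. The latch is a grey flap 70 mm wide, 3.5 thick, 50 long, with a window across it; its last 8 mm are a lip flared 6 mm outward. Axes turn with the flap: z from lip to hinge, -x out of its outer face.
- latch_left_lip (a point): Middle of the free end of the left latch, 42 mm from its hinge, where the flared lip begins. Shut, it is 60 mm above the bench. Axes as latch_left_hinge.
- latch_right_hinge (a point): The same hinge point for the right latch, 85 mm right of the middle.
- latch_right_lip (a point): The same end point for the right latch.
- tumbler: Lavender drinking tumbler, upright, 91 mm across the top, 204 mm high, 66 mm across the foot; stands to one side of the box. Origin at the centre of its underside. To be left alone.
- bowl: Small steel bowl, 124 mm across, 55 mm high; stands to the other side of the box. Origin at the centre of its underside. To be left alone.
- jar: Amber glass jar with a steel cap, 62 mm across, 95 mm high; stands behind the box, off to one side. Origin at the centre of its underside. To be left alone.

How it is judged:
By the outcome, as a careful person would: the job done as asked, in the order asked, and still so for the second after the job is handed in, with the robot touching nothing.
It also fails if it takes over 64 s, if anything falls off the work surface, if the arm or the gripper's body presses on something with over 40 N, if the wrist force passes 120 N, or if a joint passes its speed limit or range.

## Working session

There is one attempt and no reset: what is moved stays moved. The work goes in short steps, Python scripts to look and compute and a tool call to move; the robot and the scene stay as the last step left them, time stands still between calls to the robot, and variables do not carry over. Pictures are saved under pics/ and viewed, about 8 in all and at most 12, crops included, and the job is handed in when it is done.

Besides the shell and the picture viewer there is one more tool, called after "Call:" as name(argument=value, ...) on one line, values as JSON. drive_tool: Moves the arm, as the interface text tells. Its arguments: {"type":"object","properties":{"plan":{"type":"array"},"grip_force":{"type":"number"}},"required":["plan"]}

```bash
mkdir -p pics
cat > h.py <<'E'
import numpy as np, cv2
from workcell import state, grab_frame, camera_info, env, search_frame, place_of
from scipy.spatial.transform import Rotation as R
def ray(cam,loc):
    ci=camera_info(cam);K=np.array(ci["intrinsics"]);px=np.array([loc[0]*640,loc[1]*400,1])
    s=np.linalg.solve(K,px)[:2];u=s.copy()
    for _ in range(20): u=s/(1+ci["k1"]*(u@u))
    O=np.array(ci["orientation"])
    O=O if O.shape==(3,3) else R.from_euler('xyz',O,degrees=True).as_matrix()
    d=O@np.array([u[0],u[1],1]);return np.array(ci["origin"]),d/np.linalg.norm(d)
def tri(rs):
    A=0;b=0
    for o,d in rs:
        P=np.eye(3)-np.outer(d,d);A=A+P;b=b+P@o
    x=np.linalg.solve(A,b);return x,[round(float(np.linalg.norm((np.eye(3)-np.outer(d,d))@(x-o))),1) for o,d in rs]
def look(names,cams=("scene","side")):
    out={}
    for n in names:
        rs=[]
        for c in cams:
            p=place_of(c,n)
            if p: 
                rs.append(ray(c,p[0]["location"]));print(n,c,round(p[0]["p"],2),np.round(np.array(p[0]["location"])*[640,400]))
        if len(rs)>1: out[n]=tri(rs);print("   ",np.round(out[n][0],1),out[n][1])
    return out
E
cat > a.py <<'E'
from h import *
for c in("scene","side"):
    i=camera_info(c);print(c,i)
a=[grab_frame(c) for c in("scene","side")]
cv2.imwrite("pics/a.png",cv2.cvtColor(a[0],cv2.COLOR_RGB2BGR));cv2.imwrite("pics/b.png",cv2.cvtColor(a[1],cv2.COLOR_RGB2BGR))
look(["box","lid_hinge","lid_front","latch_left_hinge","latch_left_lip","latch_right_hinge","latch_right_lip","tumbler","bowl","jar"])
print(state())
E
python3 a.py
```

```text
scene {'intrinsics': array([[362.8060478 ,   0.        , 317.86161858],
       [  0.        , 362.8060478 , 199.44257551],
       [  0.        ,   0.        ,   1.        ]]), 'k1': -0.04863568301588593, 'origin': array([ 519.98712752,  420.47976512, 1054.26173802]), 'orientation': array([-1.57429547e+02,  6.33451346e-02, -1.66895814e+02])}
side {'intrinsics': array([[465.59941768,   0.        , 312.76798477],
       [  0.        , 465.59941768, 198.70670842],
       [  0.        ,   0.        ,   1.        ]]), 'k1': -0.006856522569870825, 'origin': array([ 62.28718753, 800.92153438, 972.19680283]), 'orientation': array([-133.86362508,   -0.8845442 , -142.85967703])}
box side 0.62 [354. 202.]
lid_hinge scene 0.75 [312. 171.]
lid_hinge side 0.92 [326. 167.]
    [644.1 -46.3 110.5] [2.7, 2.7]
lid_front scene 0.85 [352. 145.]
lid_front side 0.97 [361. 129.]
    [544.5 -52.  284.9] [1.1, 1.1]
latch_left_hinge scene 0.92 [355. 167.]
latch_left_hinge side 0.8 [355. 145.]
    [525.1   1.4 276.5] [1.0, 1.0]
latch_left_lip scene 0.67 [374. 159.]
latch_left_lip side 0.71 [370. 143.]
    [488.
[... 488 characters left out ...]
79 [308. 168.]
    [ 769.  -138.8  -15.9] [5.7, 5.7]
{'time_s': 1.1, 'qpos': array([-6.45158749e+01,  1.83114828e+01,  8.96409265e+01, -8.52471873e-04,
        7.20429676e+01, -1.14488943e+00]), 'qvel': array([-0.0455239 , -0.02894045,  0.04346398,  0.030628  , -0.02755006,
       -0.04758042]), 'effort': array([-7.51837451e-04, -4.12361026e+01, -2.32236063e+01,  7.26107438e-02,
        3.76199791e-02,  7.51110662e-06]), 'ee_pos': array([ 257.72980435, -514.01036125,  213.96703437]), 'ee_rot': array([-11.09435396,  89.99530634, -74.46507663]), 'force': array([ 0.19038709, -0.14133538, -0.22072976]), 'torque': array([-0.04133767, -0.066578  , -0.00230425]), 'gripper_width': 91.56549247402856}
```

```bash
python3 -c "
import cv2,numpy as np
a=cv2.imread('pics/a.png')[60:360,180:500];b=cv2.imread('pics/b.png')[60:360,180:500]
cv2.imwrite('pics/c.png',cv2.resize(np.vstack([a,b]),None,fx=1,fy=1) if 0 else cv2.resize(np.hstack([a,b]),(800,375)))"
```

```text
(no output)
```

View pics/c.png

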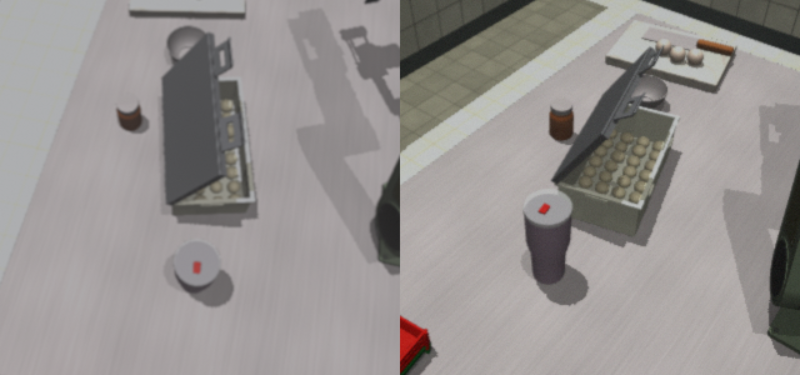

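The picture shows the lid about two thirds up and both latches sticking out. The tumbler is left of the box, the bowl to the right and the jar behind it. Next I fit a constrained model to the network points and the visible corners.

```bash
cat > fit.py <<'E'
from h import *
from scipy.optimize import least_squares
def pts(p):
    x,y,yaw,lid,ll,lr=p
    B=R.from_euler('z',yaw).as_matrix(); o=np.array([x,y,0.])
    L=B@R.from_euler('y',lid).as_matrix()   # lid x front->hinge ; raises front
    H=o+B@np.array([98,0,102.])
    d={"box":o,"lid_hinge":H,"lid_front":H+L@[-196,0,8]}
    for s,n,a in((1,"left",ll),(-1,"right",lr)):
        h=H+L@np.array([-200,85*s,0.]);F=L@R.from_euler('y',a).as_matrix()
        d[f"latch_{n}_hinge"]=h;d[f"latch_{n}_lip"]=h+F@[0,0,-42.]
        d[f"tip_{n}"]=h+F@[-6,0,-50.]
        d["lidf_"+n]=H+L@[-196,168*s,8];d["lidh_"+n]=H+L@[0,168*s,8]
        d["rimf_"+n]=o+B@[-90,160*s,100];d["botf_"+n]=o+B@[-90,160*s,0]
    return d
def proj(cam,P):
    ci=camera_info(cam);O=R.from_euler('xyz',ci["orientation"],degrees=True).as_matrix()
    q=O.T@(P-ci["origin"]);s=q[:2]/q[2];s=s*(1+ci["k1"]*(s@s));K=ci["intrinsics"]
    return np.array([K[0,0]*s[0]+K[0,2],K[1,1]*s[1]+K[1,2]])
def fit(obs,p0,free=slice(None)):
    p0=np.array(p0,float)
    f=lambda p:np.concatenate([(proj(c,pts(p)[n])-uv)*w for c,n,uv,w in obs])
    r=least_squares(f,p0,loss="soft_l1",x_scale=[50,50,.1,.1,.1,.1])
    for (c,n,uv,w) in obs: print(c,n,np.round(proj(c,pts(r.x)[n])-uv,1))
    print("fit",np.round(r.x,3));return r.x
E
cat > b.py <<'E'
from fit import *
N=["box","lid_hinge","lid_front","latch_left_hinge","latch_left_lip","latch_right_hinge","latch_right_lip"]
obs=[]
for c in("scene","side"):
    for n in N:
        q=place_of(c,n)
        if q and q[0]["p"]>.4: obs.append((c,n,np.array(q[0]["location"])*[640,400],q[0]["p"]))
sc=lambda u,v:np.array([u/1.25+180,v/1.25+60])
for n,u,v in(("lidf_right",213,35),("lidf_left",222,187),("lidh_right",165,73),("lidh_left",168,203),("rimf_right",240,80),("rimf_left",254,200)): obs.append(("scene",n,sc(u,v),.6))
for n,u,v in(("lidf_right",253,49),("rimf_right",278,116)): obs.append(("side",n,sc(u,v),.6))
p=fit(obs,[550,-50,.15,1.1,1.1,1.1]);np.save("p.npy",p)
for k,v in pts(p).items(): print(k,np.round(v,1))
ims=[]
for c,f in(("scene","a"),("side","b")):
    im=cv2.resize(cv2.imread(f"pics/{f}.png")[80:280,250:450],(800,800))[100:700] if 0 else cv2.resize(cv2.imread(f"pics/{f}.png")[70:250,270:410],(400*140//140,514))
    s=400/140
    for k,v in pts(p).items():
        u=((proj(c,v)-[270,70])*s).astype(int);cv2.circle(im,tuple(map(int,u)),3,(0,0,255) if "l" in k[:2] else (0,255,0),-1)
    ims.append(im)
cv2.imwrite("pics/d.png",np.hstack(ims))
E
python3 b.py
```

```text
scene lid_hinge [ 0.6 -0.9]
scene lid_front [-0.8 -6.3]
scene latch_left_hinge [1.6 1.8]
scene latch_left_lip [-1.8  4.6]
scene latch_right_hinge [3.5 0.9]
scene latch_right_lip [ 0.7 -0.5]
side box [0.7 1.1]
side lid_hinge [-0.4  1.4]
side lid_front [ 2.2 -1. ]
side latch_left_hinge [0.4 2.9]
side latch_left_lip [-0.2  0.1]
side latch_right_hinge [-0.4 -1.2]
side latch_right_lip [ 29.  -25.8]
scene lidf_right [-3.5 -2.7]
scene lidf_left [-2.  -9.4]
scene lidh_right [-2.5  3.3]
scene lidh_left [-2.5  1.8]
scene rimf_right [-0.2 -0.4]
scene rimf_left [-1.4  0.3]
side lidf_right [-1.3 -2.9]
side rimf_right [0.  0.9]
fit [ 5.51017e+02 -7.65860e+01  2.57000e-01  1.00700e+00  1.18700e+00
  1.34900e+00]
box [551.  -76.6   0. ]
lid_hinge [645.8 -51.7 102. ]
lid_front [551.1 -76.6 272. ]
latch_left_hinge [520.9   3.4 271.1]
latch_left_lip [487.9  -5.3 295.6]
tip_left [485.   -6.  305.2]
lidf_left [508.4  85.9 272. ]
lidh_left [609.6 112.5 106.3]
rimf_left [423.3  55.3 100. ]
botf_left [423.3  55.3   0. ]
latch_right_hinge [ 564.1 -161.   271.1]
latch_right_lip [ 535.4 -168.6  300.8]
tip_right [ 534.  -168.9  310.7]
lidf_right [ 593.8 -239.   272. ]
lidh_right [ 695.1 -212.4  106.3]
rimf_right [ 504.7 -254.2  100. ]
botf_right [ 504.7 -254.2    0. ]
```

View pics/d.png

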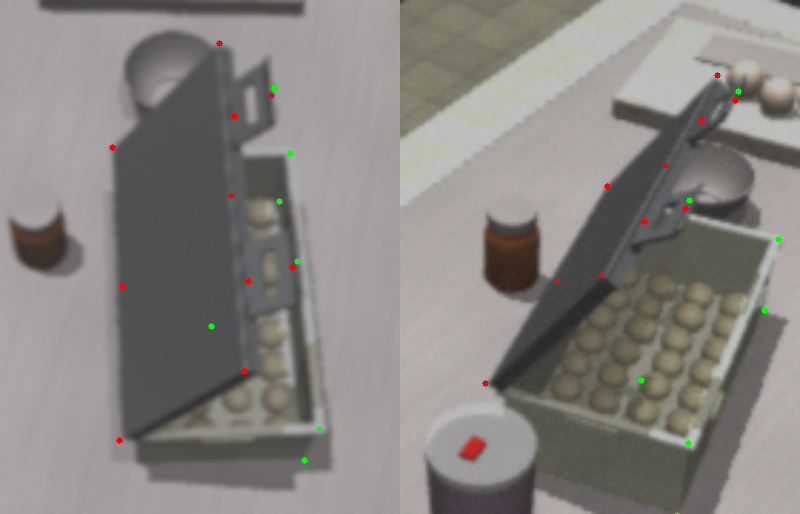

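The overlay agrees with the model to within about 2–5 px: scene lid corners at (252,374) and (228,45), latch tips near (291,270) and (271,92). I refine it with better corners and work out the path.

```bash
cat > b2.py <<'E'
from fit import *
obs=[]
s=140/400
for n,u,v in(("lidf_right",230,46),("lidf_left",255,375),("lidh_left",127,438),("lidh_right",115,150),("rimf_right",291,153),("rimf_left",323,431),("tip_left",292,269),("tip_right",271,91)): obs.append(("scene",n,np.array([270+u*s,70+v*s]),1))
for n,u,v in(("lidf_right",322,82),("lidf_left",214,290),("lidh_left",90,388),("rimf_right",377,238),("rimf_left",290,445),("tip_left",288,208)): obs.append(("side",n,np.array([270+u*s,70+v*s]),1))
for c,n,uv in(("side","lid_hinge",(326,167)),("side","lid_front",(361,129)),("side","box",(354,202)),("scene","latch_left_hinge",(355,167)),("scene","latch_right_lip",(364,104))): obs.append((c,n,np.array(uv),.7))
p=fit(obs,np.load("p.npy"));np.save("p.npy",p)
x,y,yaw,lid=p[:4]
w=lambda bx,by,z:np.round([x+np.cos(yaw)*bx-np.sin(yaw)*by,y+np.sin(yaw)*bx+np.cos(yaw)*by,z],0)
s0=state();Z=R.from_euler('xyz',s0["ee_rot"],degrees=True).as_matrix()
print("jaw axis deg",np.degrees(np.arctan2(Z[1,2],Z[0,2])),"want",np.degrees(yaw)+90, s0["ee_pos"])
for th in np.linspace(lid+.1,0,9): print(round(th,2),w(98-182*np.cos(th)+8*np.sin(th)+16*min(1,th*2),0,102+182*np.sin(th)+8*np.cos(th)))
print(pts(p)["tip_left"],pts(p)["tip_right"])
E
python3 b2.py
```

```text
Traceback (most recent call last):
  File "b2.py", line 7, in <module>
    p=fit(obs,np.load("p.npy"));np.save("p.npy",p)
  File "fit.py", line 23, in fit
    r=least_squares(f,p0,loss="soft_l1",x_scale=[50,50,.1,.1,.1,.1])
  File "fit.py", line 22, in <lambda>
    f=lambda p:np.concatenate([(proj(c,pts(p)[n])-uv)*w for c,n,uv,w in obs])
                                ~~~~^^^^^^^^^^^^^
  File "fit.py", line 17, in proj
    ci=camera_info(cam);O=R.from_euler('xyz',ci["orientation"],degrees=True).as_matrix()
ValueError: time passes only in moves, steps and waits
```

```bash
sed -i 's/^from workcell.*/&\nimport functools\ncamera_info=functools.lru_cache(None)(camera_info)/' h.py; python3 b2.py
```

```text
scene lidf_right [-1.2  0.7]
scene lidf_left [0.2 0.2]
scene lidh_left [-1.5  1.8]
scene lidh_right [-0.7 -0.1]
scene rimf_right [-0.   0.4]
scene rimf_left [-0.3 -0.2]
scene tip_left [ 1.8 -2.8]
scene tip_right [-0.  -0.8]
side lidf_right [ 0.3 -0.4]
side lidf_left [-0.9 -2.4]
side lidh_left [-1.  -0.6]
side rimf_right [0.3 0.6]
side rimf_left [ 0.3 -0. ]
side tip_left [ 0.2 -3.6]
side lid_hinge [-0.7  2.2]
side lid_front [4.3 1.4]
side box [0.8 1.7]
scene latch_left_hinge [5.3 3. ]
scene latch_right_lip [ 0.8 -0.5]
fit [ 5.49343e+02 -7.50170e+01  2.65000e-01  9.67000e-01  1.47000e+00
  1.62700e+00]
jaw axis deg -63.369571218547755 want 105.20350601951749 [ 257.7384459  -514.01273839  213.97511982]
1.07 [581. -66. 265.]
0.93 [561. -72. 253.]
0.8 [543. -77. 238.]
0.67 [526. -81. 221.]
0.53 [512. -85. 201.]
0.4 [498. -89. 180.]
0.27 [485. -93. 158.]
0.13 [475. -95. 134.]
0.0 [468. -97. 110.]
[485.28063712  -4.34363419 308.67381622] [ 536.52947839 -166.5819858   312.50097775]
```

Call:
drive_tool(plan=[[0, 0, -2, 10, 15, 55, 42], [0, 0, -4, 25, 35, 110, 42], [0, 0, -6, 60, 80, 120, 42], [0, 0, -8, 100, 125, 126, 42], [0, 0, -10, 135, 172, 126, 42], [0, 0, -11.4, 170, 220, 126, 42], [0, 0, -11.4, 207, 270, 126, 42], [0, 0, -11.4, 245, 325, 126, 42], [0, 0, -11.4, 285, 380, 126, 42], [0, 0, -11.4, 320, 430, 126, 42]])

```text
time_s: 3.05
ee_pos: [573.9, -89.1, 340.1]
ee_rot: [34.1, 90.0, -40.7]
force: [0.7, -0.5, 0.5]
gripper_width: 42.1
```

Call:
drive_tool(plan=[[0, 0, 0, 4, 10, 0, 42], [0, 0, 0, 7, 18, 0, 42], [0, 0, 0, 7, 18, 0, 42]])

```text
time_s: 3.42
ee_pos: [580.4, -71.8, 340.3]
ee_rot: [11.1, 89.9, -63.7]
force: [0.0, -0.7, -0.1]
gripper_width: 42.1
```

Call:
drive_tool(plan=[[0, 0, 0, 1, 5, -35, 42], [0, 0, 0, 1, 5, -62, 42], [0, 0, 0, 1, 5, -70, 42], [0, 0, 0, 1, 5, -75, 42], [0, 0, 0, -9, 3, -81, 42], [0, 0, 0, -19, 0, -87, 42], [0, 0, 0, -28, -2, -94, 42], [0, 0, 0, -37, -5, -102, 42], [0, 0, 0, -46, -7, -110, 42], [0, 0, 0, -54, -9, -119, 42]])

```text
time_s: 4.68
ee_pos: [525.7, -81.0, 220.8]
ee_rot: [7.0, 89.9, -67.8]
force: [1.7, 0.4, 0.4]
gripper_width: 42.0
```

Call:
drive_tool(plan=[[0, 0, 0, -7, -2, -10, 42], [0, 0, 0, -14, -4, -20, 42], [0, 0, 0, -21, -6, -30, 42], [0, 0, 0, -28, -8, -41, 42], [0, 0, 0, -35, -10, -52, 42], [0, 0, 0, -41, -12, -63, 42], [0, 0, 0, -46, -13, -75, 42], [0, 0, 0, -51, -14, -87, 42], [0, 0, 0, -55, -15, -98, 42], [0, 0, 0, -57, -16, -103, 42]])

```text
time_s: 5.92
ee_pos: [468.1, -96.9, 116.9]
ee_rot: [-67.1, 89.9, -141.9]
force: [-0.4, -0.3, 0.5]
gripper_width: 42.2
```

```bash
cat > v.py <<'E'
import sys;from h import *
o=[]
for c in("scene","side"):
    a=cv2.cvtColor(grab_frame(c),cv2.COLOR_RGB2BGR);o.append(cv2.resize(a[70:250,270:410],(400,514)))
cv2.imwrite(f"pics/{sys.argv[1]}.png",np.hstack(o));s=state();print(s["time_s"],s["ee_pos"],s["force"])
E
python3 v.py e
```

```text
6.025 [468.16597019 -96.92306499 117.12581052] [0.13115095 0.98248969 0.57533392]
```

View pics/e.png

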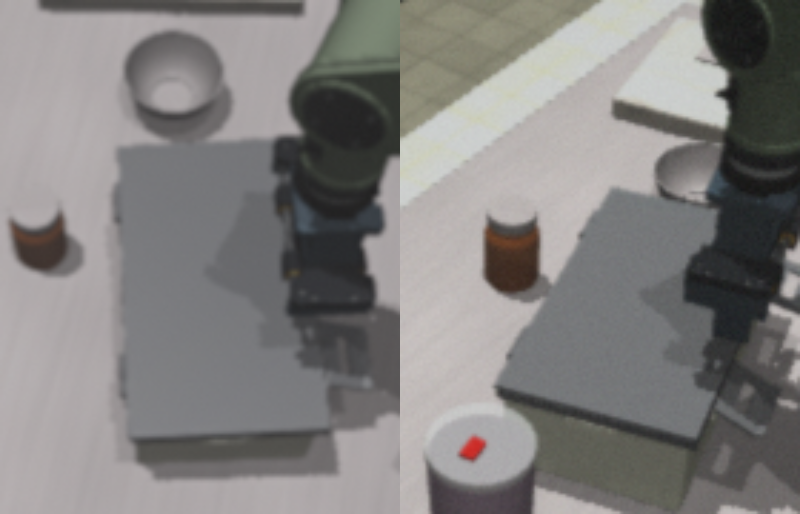

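The lid is nearly flat: its front-left corner is at scene (330,430), and the latches still stick out. I press the last few mm down in small steps.

Call:
drive_tool(plan=[[0, 0, 0, 0, 0, -2, 42], [0, 0, 0, 0, 0, -4, 42], [0, 0, 0, 0, 0, -6, 42], [0, 0, 0, 0, 0, -7, 42], [0, 0, 0, 0, 0, -7, 42]])

```text
time_s: 6.65
ee_pos: [468.2, -96.9, 110.3]
ee_rot: [-59.2, 89.9, -134.1]
force: [-1.2, -0.3, 1.2]
gripper_width: 41.8
```

Call:
drive_tool(plan=[[0, 0, 0, 0, 0, -1, 42], [0, 0, 0, 0, 0, -2, 42], [0, 0, 0, 0, 0, -2, 42], [0, 0, 0, 0, 0, -2, 42]])

```text
time_s: 7.15
ee_pos: [468.3, -96.9, 110.1]
ee_rot: [-9.5, 89.9, -84.3]
force: [-4.1, 0.6, 14.3]
gripper_width: 42.1
```

Firm contact (14 N) came at z = 110, so the lid is shut. Next is the left latch.

Call:
drive_tool(plan=[[0, 0, 0, 0, 0, 20, 42], [0, 0, 0, 0, 0, 45, 42], [0, 0, 0, -25, 25, 50, 42], [0, 0, 0, -50, 47, 50, 42], [0, 0, 0, -72, 68, 50, 42], [0, 0, 0, -72, 68, 50, 42], [0, 0, 0, -72, 68, 35, 42], [0, 0, 0, -72, 68, 20, 42], [0, 0, 0, -72, 68, 10, 42], [0, 0, 0, -72, 68, 5, 42]])

```text
time_s: 8.4
ee_pos: [396.6, -29.2, 114.6]
ee_rot: [-30.4, 89.9, -105.2]
force: [0.6, 1.0, 0.6]
gripper_width: 42.0
```

Run:
```python
from h import *
a=cv2.cvtColor(grab_frame("scene"),cv2.COLOR_RGB2BGR)[110:250,310:450]
b=cv2.cvtColor(grab_frame("wrist"),cv2.COLOR_RGB2BGR)
cv2.imwrite("pics/f.png",np.hstack([cv2.resize(a,(400,400)),cv2.resize(b,(400,250)) if 0 else cv2.resize(b,(400,400))]))
print(state()["ee_pos"],state()["force"])
```

```text
[396.3431131  -29.11600822 114.75834968] [-0.68840112  0.46097345  1.02348453]
```

View pics/f.png

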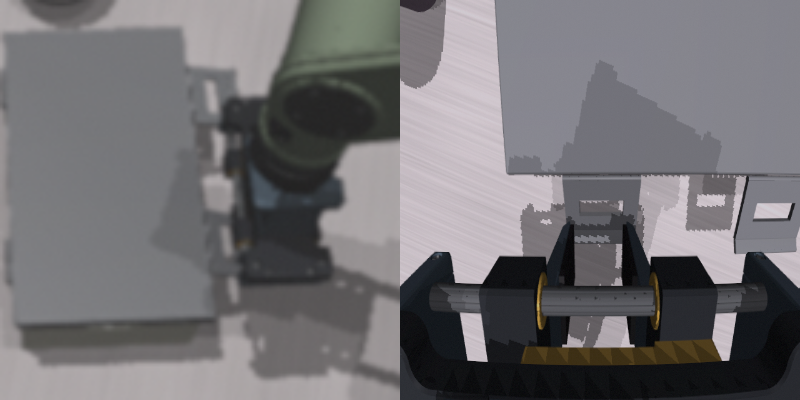

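The wrist view (right half) shows the fingers centred on the left latch, at column ~600, on either side of its window at (600,207). Press down.

Call:
drive_tool(plan=[[0, 0, 0, 0, 0, -7, 42], [0, 0, 0, 0, 0, -14, 42], [0, 0, 0, 0, 0, -21, 42], [0, 0, 0, 0, 0, -28, 42], [0, 0, 0, 0, 0, -35, 42], [0, 0, 0, 0, 0, -42, 42]])

```text
time_s: 9.25
ee_pos: [396.0, -29.1, 72.3]
ee_rot: [-65.8, 89.9, -140.6]
force: [-0.7, -0.1, 1.8]
gripper_width: 42.1
```

Call:
drive_tool(plan=[[0, 0, 0, 0, 0, -6, 42], [0, 0, 0, 0, 0, -12, 42], [0, 0, 0, 0, 0, -18, 42], [0, 0, 0, 0, 0, -22, 42], [0, 0, 0, 2, 0.5, -24, 42], [0, 0, 0, 4, 1, -24, 42]])

```text
time_s: 10.0
ee_pos: [399.1, -28.1, 47.8]
ee_rot: [-90.7, 89.8, -165.5]
force: [-2.3, -0.6, -1.4]
gripper_width: 41.7
```

Call:
drive_tool(plan=[[0, 0, 0, 2, 0.5, 0, 42], [0, 0, 0, 4, 1, 0, 42], [0, 0, 0, 5, 1.3, 0, 42], [0, 0, 0, 5, 1.3, 0, 42]])

```text
time_s: 10.5
ee_pos: [404.4, -26.7, 47.9]
ee_rot: [-88.8, 89.8, -163.6]
force: [-2.5, 0.2, -0.6]
gripper_width: 42.2
```

Call:
drive_tool(plan=[[0, 0, 0, 1, 0.3, 0, 42], [0, 0, 0, 2, 0.5, 0, 42], [0, 0, 0, 2, 0.5, 0, 42]])

```text
time_s: 10.88
ee_pos: [406.5, -26.2, 47.9]
ee_rot: [-88.7, 89.8, -163.5]
force: [-0.7, -0.7, -1.5]
gripper_width: 42.1
```

Call:
drive_tool(plan=[[0, 0, 0, 1, 0.3, 0, 42], [0, 0, 0, 2, 0.5, 0, 42], [0, 0, 0, 2, 0.5, 0, 42]])

```text
time_s: 11.25
ee_pos: [408.7, -25.6, 47.9]
ee_rot: [-88.4, 89.8, -163.2]
force: [-1.3, -0.0, -0.8]
gripper_width: 42.1
```

Call:
drive_tool(plan=[[0, 0, 0, 1, 0.3, 0, 42], [0, 0, 0, 1.5, 0.4, 0, 42], [0, 0, 0, 1.5, 0.4, 0, 42]])

```text
time_s: 11.62
ee_pos: [410.0, -25.3, 47.9]
ee_rot: [-89.8, 89.8, -164.6]
force: [-2.1, -0.4, -0.9]
gripper_width: 42.2
```

Call:
drive_tool(plan=[[0, 0, 0, 1, 0.3, 0, 42], [0, 0, 0, 1.5, 0.4, 0, 42], [0, 0, 0, 1.5, 0.4, 0, 42]])

```text
time_s: 12.0
ee_pos: [410.4, -25.0, 47.7]
ee_rot: [-93.6, 89.7, -168.4]
force: [-5.4, -2.7, 1.5]
gripper_width: 42.1
```

Call:
drive_tool(plan=[[0, 0, 0, 1, 0.3, 0, 42], [0, 0, 0, 1.2, 0.3, 0, 42], [0, 0, 0, 1.2, 0.3, 0, 42]])

```text
time_s: 12.38
ee_pos: [410.4, -25.0, 47.7]
ee_rot: [-93.6, 89.5, -168.3]
force: [-4.7, -3.6, 2.7]
gripper_width: 42.0
```

Call:
drive_tool(plan=[[0, 0, 0, 1.5, 0.4, 0, 42], [0, 0, 0, 2, 0.5, 0, 42], [0, 0, 0, 2, 0.5, 0, 42]])

```text
time_s: 12.75
ee_pos: [410.6, -24.9, 47.6]
ee_rot: [-93.7, 89.3, -168.4]
force: [-6.7, -3.1, 4.5]
gripper_width: 42.0
```

Call:
drive_tool(plan=[[0, 0, 0, -10, -2.6, 0, 42], [0, 0, 0, -30, -8, 10, 42], [0, 0, 0, -40, -11, 50, 42], [0, 0, 0, -40, -11, 97, 42], [0, 0, 0, -20, -50, 97, 42], [0, 0, 0, 0, -100, 97, 42], [0, 0, 0, 18, -140, 97, 42], [0, 0, 0, 30, -167, 97, 42], [0, 0, 0, 30, -167, 80, 42], [0, 0, 0, 30, -167, 67, 42]])

```text
time_s: 14.0
ee_pos: [441.0, -192.3, 114.2]
ee_rot: [-90.6, 89.4, -165.4]
force: [-0.2, 0.4, 0.2]
gripper_width: 42.1
```

Run:
```python
from h import *
b=cv2.cvtColor(grab_frame("wrist"),cv2.COLOR_RGB2BGR)
cv2.imwrite("pics/g.png",b)
print(state()["ee_pos"],state()["force"])
```

```text
[ 439.72964364 -191.46219364  112.55838908] [-0.4589298   0.05932579 -1.7431409 ]
```

View pics/g.png

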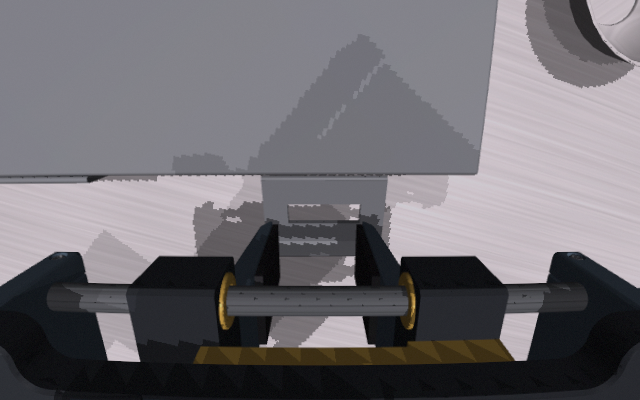

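The fingers are centred on the right latch (column ~323). The left latch has folded away, leaving only a thin line at (50,180).

Call:
drive_tool(plan=[[0, 0, 0, 0, 0, -7, 42], [0, 0, 0, 0, 0, -14, 42], [0, 0, 0, 0, 0, -21, 42], [0, 0, 0, 0, 0, -28, 42], [0, 0, 0, 0, 0, -35, 42], [0, 0, 0, 0, 0, -42, 42]])

```text
time_s: 14.8
ee_pos: [439.3, -191.4, 70.0]
ee_rot: [-100.9, 89.2, -175.6]
force: [-0.3, 0.1, 1.9]
gripper_width: 41.8
```

Call:
drive_tool(plan=[[0, 0, 0, 0, 0, -6, 42], [0, 0, 0, 0, 0, -12, 42], [0, 0, 0, 0, 0, -18, 42], [0, 0, 0, 0, 0, -22, 42], [0, 0, 0, 2, 0.5, -24, 42], [0, 0, 0, 4, 1, -24, 42]])

```text
time_s: 15.55
ee_pos: [442.6, -190.2, 45.5]
ee_rot: [-103.4, 89.0, -178.1]
force: [-1.7, 0.4, -0.9]
gripper_width: 42.0
```

Call:
drive_tool(plan=[[0, 0, 0, 2, 0.5, 0, 42], [0, 0, 0, 4, 1, 0, 42], [0, 0, 0, 6, 1.6, 0, 42], [0, 0, 0, 6, 1.6, 0, 42]])

```text
time_s: 16.05
ee_pos: [449.0, -188.6, 45.7]
ee_rot: [-103.0, 89.1, -177.7]
force: [-1.0, 0.8, -0.1]
gripper_width: 41.5
```

Call:
drive_tool(plan=[[0, 0, 0, 1, 0.3, 0, 42], [0, 0, 0, 2, 0.5, 0, 42], [0, 0, 0, 2, 0.5, 0, 42]])

```text
time_s: 16.42
ee_pos: [451.1, -188.0, 45.7]
ee_rot: [-103.1, 89.1, -177.9]
force: [-1.9, 0.0, -1.3]
gripper_width: 42.1
```

Call:
drive_tool(plan=[[0, 0, 0, 1, 0.3, 0, 42], [0, 0, 0, 2, 0.5, 0, 42], [0, 0, 0, 3, 0.8, 0, 42], [0, 0, 0, 3, 0.8, 0, 42]])

```text
time_s: 16.92
ee_pos: [454.1, -187.3, 45.6]
ee_rot: [-103.1, 89.1, -177.8]
force: [-2.6, 0.0, -1.2]
gripper_width: 41.9
```

Call:
drive_tool(plan=[[0, 0, 0, 1, 0.3, 0, 42], [0, 0, 0, 1.5, 0.4, 0, 42], [0, 0, 0, 1.5, 0.4, 0, 42]])

```text
time_s: 17.3
ee_pos: [454.5, -186.9, 45.5]
ee_rot: [-103.0, 88.9, -177.7]
force: [-5.1, -2.6, 0.1]
gripper_width: 41.8
```

Call:
drive_tool(plan=[[0, 0, 0, 1, 0.3, 0, 42], [0, 0, 0, 1.5, 0.4, 0, 42], [0, 0, 0, 1.5, 0.4, 0, 42]])

```text
time_s: 17.68
ee_pos: [454.6, -186.9, 45.5]
ee_rot: [-102.3, 88.8, -176.9]
force: [-5.6, -3.2, 1.3]
gripper_width: 42.1
```

Call:
drive_tool(plan=[[0, 0, 0, 1.5, 0.4, 0, 42], [0, 0, 0, 2, 0.5, 0, 42], [0, 0, 0, 2, 0.5, 0, 42]])

```text
time_s: 18.05
ee_pos: [454.7, -186.9, 45.4]
ee_rot: [-101.4, 88.6, -176.0]
force: [-6.8, -3.7, 2.7]
gripper_width: 41.7
```

Call:
drive_tool(plan=[[0, 0, 0, -10, -2.6, 0, 42], [0, 0, 0, -40, -8, 10, 42], [0, 0, 0, -60, 5, 50, 42], [2.6, -9.6, 0, -80, 20, 80, 42], [5, -19, 0, -90, 35, 110, 42], [8, -29, 0, -100, 50, 130, 42], [10.5, -38.6, 0, -100, 60, 150, 42], [10.5, -38.6, 0, -100, 60, 150, 42], [10.5, -38.6, 0, -100, 60, 150, 42]])

```text
time_s: 19.18
ee_pos: [354.3, -127.7, 195.7]
ee_rot: [90.0, 51.4, 15.4]
force: [0.2, -0.4, -0.0]
gripper_width: 42.2
```

Run:
```python
from h import *
w,s,d=[cv2.cvtColor(grab_frame(c),cv2.COLOR_RGB2BGR) for c in("wrist","scene","side")]
cv2.imwrite("pics/i.png",np.vstack([cv2.resize(w,(480,300)),np.hstack([cv2.resize(q[70:250,270:410],(240,300)) for q in(s,d)])]))
print(state()["ee_pos"],state()["ee_rot"],state()["force"])
```

```text
[ 355.13537408 -127.21915052  195.71379253] [90.08291826 51.42050365 15.6052269 ] [-0.30677692 -0.6327272   0.17850459]
```

View pics/i.png

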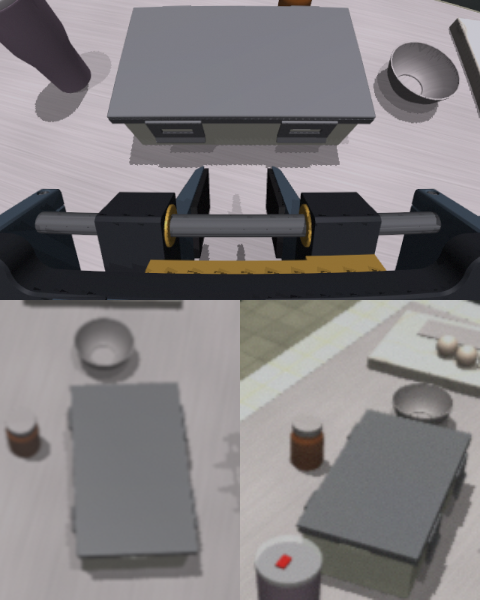

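Both latches appear folded, at wrist (178,131) and (306,131), with light catches in their windows. I zoom in, and compare the lip points with where they should be when shut.

Run:
```python
from fit import *
s=state();im=cv2.cvtColor(grab_frame("wrist"),cv2.COLOR_RGB2BGR)
ci=camera_info("wrist");T=np.eye(4);T[:3,:3]=R.from_euler('xyz',s["ee_rot"],degrees=True).as_matrix();T[:3,3]=s["ee_pos"]
C=T@np.array(ci["hand_eye"]);K=ci["intrinsics"]
def pj(P):
    q=C[:3,:3].T@(P-C[:3,3]);u=q[:2]/q[2];u=u*(1+ci["k1"]*(u@u));return K[:2,:2]@u+K[:2,2]
p=np.load("p.npy")
for n in("lid_front","latch_left_hinge","latch_left_lip","latch_right_hinge","latch_right_lip"):
    q=place_of("wrist",n)
    print(n,[(round(z["p"],2),np.round(np.array(z["location"])*[640,400],1)) for z in q[:1]],*[(a,np.round(pj(pts([*p[:3],0,a,a])[n]),1)) for a in(0,.15,.3)])
cv2.imwrite("pics/j.png",cv2.resize(im[140:230,150:510],(800,200),interpolation=cv2.INTER_CUBIC) if 0 else np.vstack([cv2.resize(im[140:200,170:290],(800,400)),]) )
cv2.imwrite("pics/j.png",np.vstack([cv2.resize(im[145:200,180:290],(600,300),interpolation=3),cv2.resize(im[145:200,355:465],(600,300),interpolation=3)]))
```

```text
lid_front [(0.89, array([320.7, 157.3]))] (0, array([318.1, 158.9])) (0.15, array([318.1, 158.9])) (0.3, array([318.1, 158.9]))
latch_left_hinge [(0.55, array([230.4, 162.7]))] (0, array([226.6, 166.5])) (0.15, array([226.6, 166.5])) (0.3, array([226.6, 166.5]))
latch_left_lip [(0.8, array([241.9, 180.9]))] (0, array([236.5, 185. ])) (0.15, array([235.9, 190.3])) (0.3, array([235. , 195.3]))
latch_right_hinge [(0.83, array([411.7, 167.4]))] (0, array([409.7, 167.6])) (0.15, array([409.7, 167.6])) (0.3, array([409.7, 167.6]))
latch_right_lip [(0.73, array([400.3, 181. ]))] (0, array([399.5, 186. ])) (0.15, array([400.1, 191.4])) (0.3, array([400.9, 196.3]))
```

View pics/j.png

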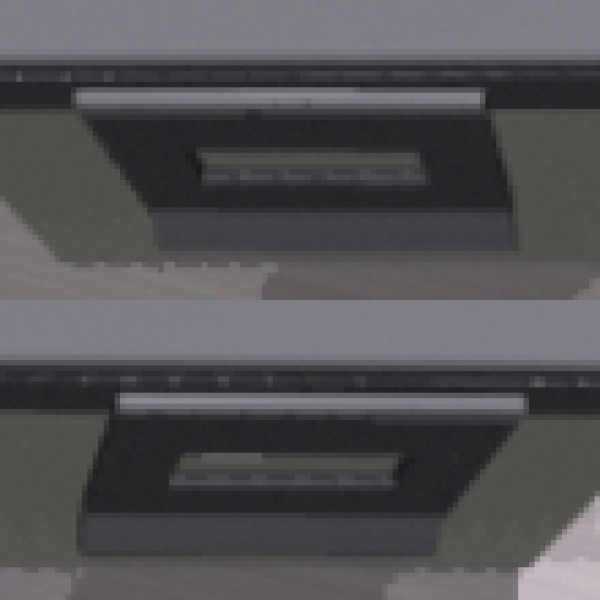

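Run:
```python
from fit import *
s=state()
ci=camera_info("wrist");T=np.eye(4);T[:3,:3]=R.from_euler('xyz',s["ee_rot"],degrees=True).as_matrix();T[:3,3]=s["ee_pos"]
C=T@np.array(ci["hand_eye"]);K=ci["intrinsics"]
def pj(P):
    q=C[:3,:3].T@(P-C[:3,3]);u=q[:2]/q[2];u=u*(1+ci["k1"]*(u@u));return K[:2,:2]@u+K[:2,2]
x,y,yaw=np.load("p.npy")[:3];B=R.from_euler('z',yaw).as_matrix()
for a in(-.05,0,.1,.2,.3):
    F=R.from_euler('y',a).as_matrix();o=[]
    for q in([-1.75,0,0],[-1.75,0,-42.],[-7.75,0,-50.]):
        e=[pj(np.array([x,y,0])+B@(np.array([-102,85,102])+F@(np.array(q)+[0,k,0]))) for k in(35,-35)]
        o+=[np.round(e[0],1),np.round(e[1],1),round(np.linalg.norm(e[0]-e[1]),1)]
    print(a,o)
print("lid edge",pj(np.array([x,y,0])+B@[-98,85,110.]))
g=lambda u,v:(180+u*110/600,145+v*55/300)
print("seen",g(80,90),g(485,90),g(152,210),g(513,210),g(160,250),g(518,250),"lid edge",g(280,62))
```

```text
-0.05 [array([190.1, 167.9]), array([264.7, 168.1]), np.float64(74.6), array([204.3, 184.3]), array([270.7, 184.7]), np.float64(66.4), array([206. , 192.3]), array([271.4, 192.7]), np.float64(65.4)]
0 [array([190.1, 167.9]), array([264.7, 168.1]), np.float64(74.6), array([204. , 186.2]), array([270.6, 186.5]), np.float64(66.6), array([205.6, 194.4]), array([271.2, 194.8]), np.float64(65.6)]
0.1 [array([190. , 167.8]), array([264.7, 168. ]), np.float64(74.7), array([203.3, 189.7]), array([270.3, 190.1]), np.float64(66.9), array([204.7, 198.4]), array([270.8, 198.8]), np.float64(66.1)]
0.2 [array([190. , 167.7]), array([264.7, 167.9]), np.float64(74.7), array([202.6, 193.1]), array([269.9, 193.5]), np.float64(67.4), array([203.6, 202.1]), array([270.4, 202.6]), np.float64(66.7)]
0.3 [array([189.9, 167.5]), array([264.6, 167.8]), np.float64(74.7), array([201.7, 196.2]), array([269.6, 196.6]), np.float64(67.9), array([202.4, 205.6]), array([269.8, 206.1]), np.float64(67.4)]
lid edge [225.68722577 158.31903667]
seen (194.66666666666666, 161.5) (268.9166666666667, 161.5) (207.86666666666667, 183.5) (274.05, 183.5) (209.33333333333334, 190.83333333333334) (274.9666666666667, 190.83333333333334) lid edge (231.33333333333334, 156.36666666666667)
```

After taking out the common 2-row offset at the lid edge, the lip rows are 185.5 and 192.8. The model gives 186.2 and 194.4 for shut, so the latches are flat. The hand is clear, so I hand in.

```bash
python3 -c "
from workcell import env,state
print(state()['force'],env.job_done())"
```

```text
the job is handed in; nothing more can be done
[ 0.065649    0.02455483 -0.87660405] None
```

The lid is shut and both front latches lie flat against the box. I handed the job in at about 20 s of the 64 s, with the hand clear.

- **Lid:** I pushed it down first, along its arc. It stopped firmly at z = 110 mm, the shut height, under 14 N.
- **Latches:** I folded the left and then the right down and in. Each stopped at the same depth under about 8 N, below the roughly 15 N at which the box slides.
- **Final wrist picture:** both latches look flat. I measured the left one, and its lip sits within 1–2 px of the shut position. The right one looks the same but was only compared by eye and by the network's lip point.
- **Other things:** the tumbler, bowl and jar look unmoved. The box is within about 2 px of its first fit.
- **Disagreements:** the network's latch points were up to 5 px off the model, and on the "more shut" side at the lips. The first latch angle estimates varied by 0.3 rad between fits, which did not affect the result.

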